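Lock the hold-down bolt of a cube mould on the vibrating table

TASK

Clamp the cube mould on the vibrating table: lift the T-headed hold-down bolt out of its wooden holder, pass its head through the hole of the sprung strap and feel for the slot of the sliding nut below, which sits somewhere along its guideway, then press the strap down, turn the bolt a quarter turn clockwise (seen from above) to its stop and let it rise into its seat, so that it holds the strap down by itself. Feel your way gently, never pressing the bolt harder than about 50 N against the table's parts, and leave the cube, weight and beaker where they are.

Things in the scene. Friction and masses are not known exactly. Their poses are not given: they have to be found in the camera images.
- bolt: Steel hold-down bolt, black plastic bar handle, 0.18-0.33 kg. Origin: on its axis, under its collar (disc, diameter 70, z 0 to 6). At the start it hangs upright by the collar in the holder, at any yaw. Below the collar a shank of diameter 11 leads to the T-head. Handle and head both lie along the bolt's x; a half turn gives the same shape. Sizes here in mm.
- handle (a point): Middle of the bolt's bar handle, 21 above the bolt's origin, axes as the bolt's. The handle is 44 long along x, 14 wide along y and reaches from 6 (collar top) to 36 above the bolt's origin.
- head (a point): On the bolt's axis at the top face of its T-head, 19 below the bolt's origin, axes as the bolt's. The head is 40 along x, 12 along y, 8 high; its foot is 27 below the origin, the lowest 2 stepped in to 38 x 10.5 as a lead.
- holder: Fixed wooden block 84 x 84, 60 high, with a through hole of diameter 50 in which the bolt hangs, collar on the block's top. Origin: centre of its underside.
- shaker: Fixed vibrating table: blue body, steel deck 240 (x) x 260 (y), deck top 80 above the bench. Origin: centre of its underside; yaw within 20 degrees of the world's. On its +y half stands a dark three-gang steel cube mould (190 x 74, top 62 above deck, near wall 118 from the guideway point); on its -y half is the sprung strap over the sliding nut.
- guideway (a point): Deck-top height, the -y end of the sliding nut's guideway, 71 from the shaker's centre towards -y; axes as the shaker's. The nut is steel, flush in the deck; its slot, 46 along x, 14.5 along y, goes right through. It slides stiffly (5 N) along y: the slot's centre lies 3 to 19 from here towards +y. With the head's foot pressed lightly on the nut, move along y until the head drops in.
- nut_under (a point): Point 10 below point guideway: underside of the nut. With the head's top below this point the bolt turns 90 degrees clockwise seen from above (give or take 8 by play) to solid stops; anticlockwise is blocked. Let up there, the head rises 3 into a cross groove 21 wide (bolt origin then 12 above deck top) and cannot turn back. Room below is ample.
- strap (a joint): Strap travel in m: 0 up (start), grows when pressed down, solid stop at 0.012. Steel plate 6 mm thick, 84 (x) by 145 (y); top 18 mm above deck when up; oblong hole 50 (x) by 60 (y) centred 11 mm to +y of point guideway; the collar bears on it. It pushes up with 3 N at 0, 0.9 N more per mm, 14 N at the stop. The bolt can turn at 0.009 to 0.012 and, seated, holds it near 0.006.
- cube: Bystander: concrete cube, 50 each way, loose on the bench. Origin: centre of its underside.
- weight: Bystander: brass calibration weight with a knob, diameter 40, 55 high, loose. Origin: centre of its underside.
- beaker: Bystander: aluminium cup, diameter 70, 90 high, loose. Origin: centre of its underside.
Mind the look-alikes: they are no part of the job. Leave any orange look-alike of the bolt alone.

How it is judged:
By the outcome, as a careful person would: the job done as asked, in the order asked, and still so for the second after the job is handed in, with the robot touching nothing.
It also fails if it takes over 72 s, if anything falls off the work surface, if the arm or the gripper's body presses on something with over 40 N, if the wrist force passes 120 N, or if a joint passes its speed limit or range.

ROBOT

A 6-joint arm with a two-finger parallel gripper is mounted at the origin on the work surface. World frame = base frame: x ahead of the robot, y to its left, z up, the work surface at z = 0. Lengths are in mm, angles in rad, forces in N, time in s.
With the tool pointing down it reaches from about 325 to 750 mm from the base axis. Payload 7.6 kg.
Tool frame: the origin (TCP) lies midway between the tips of the shut fingers; the grasp point (between the pads) lies 19 mm behind it; z points along the fingers, y is the direction in which the jaws open and shut (so a half turn about z gives the same grasp; the last joint's range is limited). The gripper opens to 85 mm and grips with 20 to 120 N. Pads are 22 mm wide; open, the fingers measure 114 mm over their backs; the gripper's body (76 mm by 85 mm) begins 54 mm behind the grasp point. The pads swing forward as they close: fully open they stand 13 mm farther back than shut.
Start: joints at [-1.236, 0.052, 1.401, -0, 1.689, -0.07], TCP at [206.789, -482.581, 231.323] pointing down, gripper open.
Joint ranges: [-2.9, 2.9], [-0.91, 2.17], [0.12, 2.37], [-1.06, 4.2], [0.26, 2.73], [-2.93, 2.93]. Speed limits (rad/s): [2.57, 2.57, 3.01, 3.14, 3.14, 3.14].

INTERFACE

Orientations are given as a unit quaternion [x, y, z, w].
In Python, from cell import sensors, viewer, workorder gives the robot as it stands.
- The arm moves only by the tool servo_tool, never from a script. Its arguments are lists of equal length, an entry for each row: "travel": the shift along the tool's x, y, z in cm, a list of three; "dr": the turn, a rotation vector about the tool's x, y, z in rad, a list of three; "gripper": the gripper's target within -1 to 1 (shut at 1, half-way at 0, fully open at -1). A call has 1 to 12 rows; each row is the pose to reach, as a shift and turn from the pose commanded when the call began, along the tool's axes at that moment; what a row does not reach only later rows make up. A row lasts 1/12 s, in which the tool goes at most 41.7 mm and 7.16 degrees, less where a joint would pass 70% of its speed; a pose out of reach is approached as far as the arm can. A call with a gripper value outside its range is refused whole. The fingers move at their own pace and stop on an object; "force" is the grip in N (left out, the last holds). Time passes only in rows, so rows that repeat a pose let the fingers close. It gives the time, the measured TCP pose, the force and the opening at its end, in the units of the state.
- sensors.observe(): the state, without advancing time (a new reading comes with each control period).
- viewer.grab_frame(name): name is "scene" or "top" or "wrist"; returns the picture (384x512x3 uint8, red, green, blue); there is no depth.
- viewer.camera_params(name): a dict with "fx", "fy", "cx", "cy" (pixels), "rvec" (rotation vector, rad) and "tvec" (3), from world to camera coordinates, as OpenCV has them. Camera axes: x right, y down, z forward; pixel columns grow to the right and rows downward; lengths in mm; the calibration is good to about 2 mm. A picture is of the moment at which its call begins: read the wrist's pose just before it. camera_params takes no time and is no camera call; for the wrist camera it gives the pose at the moment of the call.
- workorder.sign_off(): hands the job in, once; it reports no verdict.
The state is a dict: "clock": time; "joint_pos": joint angles; "joint_velocities": joint speeds; "joint_torque": joint torques, N m; "tool_pos": TCP position; "eef_rot": TCP orientation; "contact_force": force on the tool from outside, world axes, zero at the start; "torque": the same for the moment, N m; "finger_gap": finger opening in mm.
Only numpy, scipy, OpenCV 4.12 (cv2) and the standard library are available. Lean on these libraries where they do the work, as an engineer would, in place of code of your own. Each camera call takes 0.05 s, during which the arm holds its last target.

## Working session

There is one attempt and no reset: what is moved stays moved. The work goes in short steps, Python scripts to look and compute and a tool call to move; the robot and the scene stay as the last step left them, time stands still between calls to the robot, and variables do not carry over. Pictures are saved under pics/ and viewed, and the job is handed in when it is done.

Besides the shell and the picture viewer there is one more tool, called after "Emit:" as a command line: name --argument value ..., lists and objects as JSON in quotes. servo_tool: Moves the arm, as the interface text tells. Its arguments: {"type":"object","properties":{"travel":{"type":"array"},"dr":{"type":"array"},"gripper":{"type":"array"},"force":{"type":"number"}},"required":["travel","dr","gripper"]}

```bash
ls; mkdir -p pics; cat > h.py <<'E'
import numpy as np, cv2
from cell import sensors, viewer, workorder
from scipy.spatial.transform import Rotation as R
def cam(n):
    p=viewer.camera_params(n); K=np.array([[p['fx'],0,p['cx']],[0,p['fy'],p['cy']],[0,0,1.]])
    return K,R.from_rotvec(np.array(p['rvec']).ravel()).as_matrix(),np.array(p['tvec'],float).ravel()
def plane(c,uv,z):
    K,Rm,t=c; C=-Rm.T@t; d=Rm.T@np.linalg.inv(K)@np.array([uv[0],uv[1],1.]); return C+d*(z-C[2])/d[2]
def proj(c,P):
    K,Rm,t=c; q=K@(Rm@np.array(P,float)+t); return q[:2]/q[2]
def save(n,im,sc=1.5):
    cv2.imwrite('pics/'+n,cv2.resize(im[...,::-1],None,fx=sc,fy=sc,interpolation=cv2.INTER_CUBIC))
def st():
    s=sensors.observe(); print({k:np.round(s[k],3).tolist() for k in ['clock','tool_pos','eef_rot','contact_force','torque','finger_gap','joint_pos']}); return s
E
python3 - <<'E'
from h import *
for n in ['scene','top','wrist']:
    im=viewer.grab_frame(n); np.save(f'{n}0.npy',im); save(n+'0.png',im)
    c=cam(n); np.savez(f'{n}0c.npz',K=c[0],R=c[1],t=c[2]); print(n,(-c[1].T@c[2]).round(),c[0][0,0])
st()
E
```

```text
pics
scene [1295.   97. 1018.] 438.83489112923337
top [ 410.    4. 1287.] 469.44617483591304
wrist [ 267. -457.  373.] 283.51541135585336
{'clock': 0.15, 'tool_pos': [206.718, -482.34, 230.67], 'eef_rot': [0.98, 0.201, -0.0, -0.001], 'contact_force': [0.276, -0.637, -0.549], 'torque': [0.058, 0.071, -0.076], 'finger_gap': 85.207, 'joint_pos': [-1.236, 0.053, 1.401, 0.0, 1.689, -0.07]}
```

View pics/scene0.png

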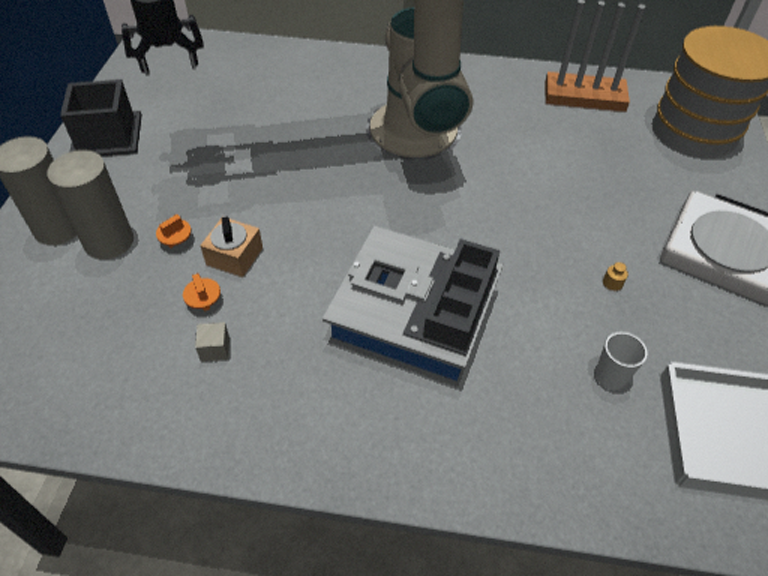

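View pics/top0.png

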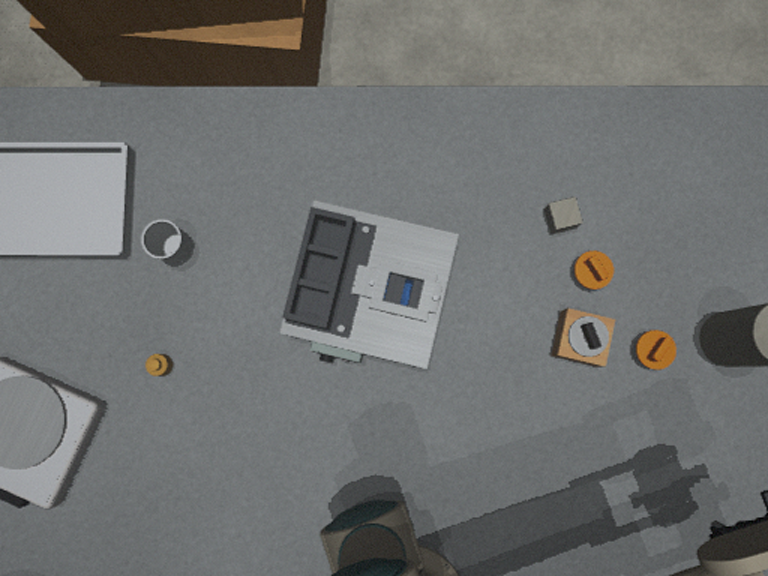

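View pics/wrist0.png

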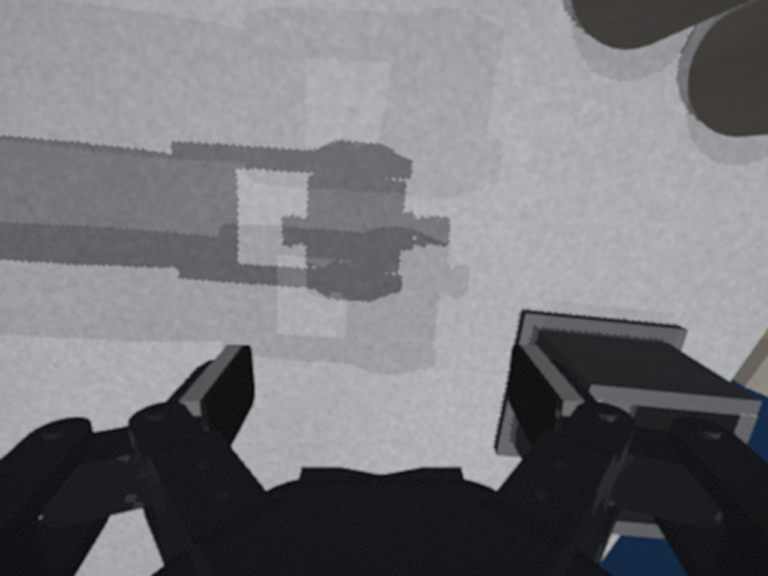

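Both extra views agree. Things that could pass for the bolt, in top0.png (768-wide) pixels: the grey-disc bolt with black handle in the wooden block at (588,336), an orange one at (594,270) and another orange one at (656,350). By the description it is the first. A blue strip, likely the nut slot, shows in the strap hole at (408,291). I'll crop and measure.

```bash
python3 - <<'E'
from h import *
im=np.load('top0.npy'); d=np.load('top0c.npz'); c=(d['K'],d['R'],d['t'])
a=cv2.resize(im[180:260,350:470,::-1],None,fx=6.5,fy=6.5,interpolation=cv2.INTER_CUBIC)[:, :]
b=cv2.resize(im[125:255,180:315,::-1],None,fx=4.4,fy=4.4,interpolation=cv2.INTER_CUBIC)
cv2.imwrite('pics/b.png',a); cv2.imwrite('pics/s.png',b)
# holder: wood mask
hsv=cv2.cvtColor(im,cv2.COLOR_RGB2HSV)
sub=np.zeros(im.shape[:2],np.uint8); sub[195:250,362:415]=1
print(hsv[214,380],hsv[224,392],hsv[224,385], hsv[222,408])
wood=((hsv[...,0]<25)&(hsv[...,1]>60)&(sub>0)).astype(np.uint8)
gray=(hsv[...,1]<60)&(hsv[...,2]>130)
# handle dark
dark=((hsv[...,2]<60)&(sub>0)).astype(np.uint8)
cn=max(cv2.findContours(dark,0,1)[0],key=cv2.contourArea); r=cv2.minAreaRect(cn); print('handle',r)
cw=max(cv2.findContours(wood,0,1)[0],key=cv2.contourArea); r=cv2.minAreaRect(cv2.convexHull(cw)); print('holder',r)
box=cv2.boxPoints(r); print([plane(c,p,60)[:2].round(1).tolist() for p in box], plane(c,box.mean(0),60))
cc=max(cv2.findContours(cv2.morphologyEx(((gray|(dark>0))&(sub>0)).astype(np.uint8),cv2.MORPH_OPEN,np.ones((3,3))),0,1)[0],key=cv2.contourArea); e=cv2.fitEllipse(cv2.convexHull(cc)); print('collar',e,plane(c,e[0],66))
E
```

```text
[ 16 116 171] [75 12 43] [ 84   8 154] [ 21  62 144]
handle ((393.3448181152344, 223.362060546875), (16.89827537536621, 7.427813529968262), 68.19859313964844)
holder ((388.6825866699219, 224.5421142578125), (37.25172424316406, 33.12929916381836), 12.994617462158203)
[[438.1, -249.0], [522.3, -270.1], [500.7, -363.9], [416.9, -342.2]] [ 469.32140513 -306.33276652   60.        ]
collar ((392.2720031738281, 223.8498077392578), (25.86737632751465, 26.720550537109375), 144.1935577392578) [ 470.85511771 -314.11490917   66.        ]
```

View pics/b.png

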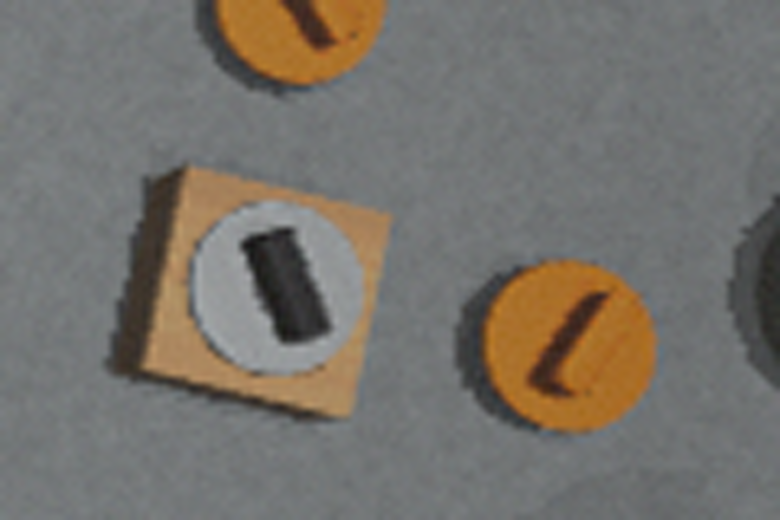

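View pics/s.png

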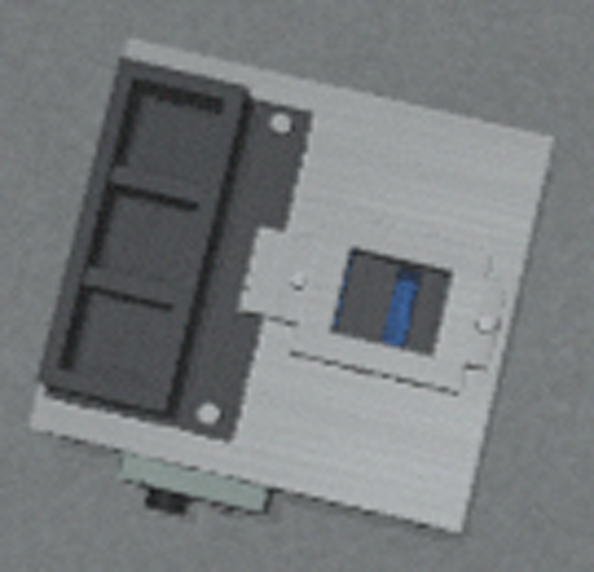

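Crop confirms the choice: black bar on grey collar in the wood block at crop (278,287), orange ones separate. In the second crop deck corners are near (130,40), (553,135), (465,530), (30,430), strap hole around (392,300), blue slot around (402,307).

```bash
python3 - <<'E'
from h import *
d=np.load('top0c.npz'); c=(d['K'],d['R'],d['t']); im=np.load('top0.npy')
f=lambda x,y,u0,v0,s:((x+.5)/s-.5+u0,(y+.5)/s-.5+v0)
S=lambda x,y,z:plane(c,f(x,y,180,125,4.4),z)[:2]
B=lambda x,y,z:plane(c,f(x,y,350,180,6.5),z)[:2]
for n,q,z in [('handle',(287,285),96),('collar',(278,288),66)]: print(n,B(*q,z).round(1))
p=B(243,242,96);q=B(292,228,96);r=B(330,328,96);t=B(285,343,96)
print('corners',p,q,r,t); v=(p+q-r-t)/2; print('handle len',np.linalg.norm(v),'yaw',np.degrees(np.arctan2(v[1],v[0])), 'wid',np.linalg.norm((p-q+t-r)/2))
A,Bq,C,D=[S(*k,80) for k in [(130,40),(553,135),(465,530),(30,430)]]
print('deck',A,Bq,C,D,np.linalg.norm(A-Bq),np.linalg.norm(Bq-C),np.linalg.norm(C-D))
for v in (Bq-C,A-D): print('yaw x',np.degrees(np.arctan2(v[1],v[0])))
v=A-Bq; print('yaw y',np.degrees(np.arctan2(v[1],v[0]))-90); v=D-C; print(np.degrees(np.arctan2(v[1],v[0]))-90)
cen=(A+Bq+C+D)/4; print('cen',cen)
hsv=cv2.cvtColor(im,cv2.COLOR_RGB2HSV); m=np.zeros(im.shape[:2],np.uint8); m[175:210,250:285]=1
b=((hsv[...,0]>100)&(hsv[...,0]<130)&(hsv[...,1]>120)&(m>0)).astype(np.uint8)
k=max(cv2.findContours(b,0,1)[0],key=cv2.contourArea); rr=cv2.minAreaRect(k); print('slot px',rr,plane(c,rr[0],80),plane(c,rr[0],70))
# strap hole
print('hole',np.mean([S(*k,98) for k in [(350,249),(452,270),(435,355),(331,333)]],0))
E
```

```text
handle [ 470.4 -310. ]
collar [ 470.8 -314.3]
corners [ 487.09971874 -293.39162212] [ 492.62188425 -312.52594163] [ 453.84097982 -326.15838417] [ 447.97001819 -308.62741983]
handle len 41.54346417569174 yaw 20.33119462816644 wid 19.19730700927326
deck [705.2585458 162.9405078] [647.97293063 -89.23976625] [414.95882543 -36.88909803] [472.03858899 217.59773324] 258.6049735142477 238.82245641703344 260.80959855300523
yaw x -12.662242717116973
yaw x -13.18974860157239
yaw y -12.798198694844217
-12.641853330747097
cen [560.05722271  63.60234419]
slot px ((270.73529052734375, 194.55882263183594), (4.608177185058594, 15.764815330505371), 14.03624439239502) [544.67760383   0.62193105  80.        ] [545.79650256   0.59503015  70.        ]
hole [546.21238845   5.87159911]
```

```bash
cat >> h.py <<'E'
def go(x=None,y=None,z=None,psi=None):
    "tool-axis shift (cm) and rz (rad) from the measured pose to world target"
    s=sensors.observe(); Rm=R.from_quat(s['eef_rot']); p=np.array(s['tool_pos'],float)
    t=np.array([p[0] if x is None else x,p[1] if y is None else y,p[2] if z is None else z])
    M=Rm.as_matrix(); cur=np.degrees(np.arctan2(M[1,0],M[0,0]))
    d=M.T@(t-p)/10; dp=0 if psi is None else (psi-cur+180)%360-180
    Rt=R.from_euler('z',cur+dp,degrees=True)*R.from_euler('x',180,degrees=True)
    print('pos',p.round(2),'psi',cur.round(2),'tilt',(M[:,2]).round(4),'shift',d.round(3),'dr',(Rm.inv()*Rt).as_rotvec().round(4),'dpsi',round(dp,2))
E
python3 - <<'E'
from h import *
go(471,-314,215,200)
E
```

```text
pos [ 206.72 -482.34  230.67] psi 23.19 tilt [-4.0e-04  1.1e-03 -1.0e+00] shift [30.922 -5.063  1.577] dr [ 1.0000e-04 -1.8000e-03 -3.0858e+00] dpsi 176.81
```

Emit:
servo_tool --travel '[[1.5, -0.2, 0], [4, -0.6, 0.2], [7, -1.1, 0.3], [10, -1.6, 0.5], [13, -2.1, 0.7], [16, -2.6, 0.8], [19, -3.1, 1.0], [22, -3.6, 1.1], [25, -4.1, 1.3], [28, -4.6, 1.4], [30, -4.9, 1.5], [30.9, -5.05, 1.55]]' --dr '[[0, 0, -0.05], [0, 0, -0.15], [0, 0, -0.25], [0, 0, -0.35], [0, 0, -0.45], [0, 0, -0.55], [0, 0, -0.65], [0, 0, -0.75], [0, 0, -0.85], [0, 0, -0.95], [0, 0, -1.05], [0, 0, -1.1]]' --gripper '[0, 0, 0, 0, 0, 0, 0, 0, 0, 0, 0, 0]'

```text
clock: 1.15
tool_pos: [472.8, -312.5, 215.0]
eef_rot: [0.727, 0.686, 0.0, -0.001]
contact_force: [-0.4, -0.2, 0.4]
finger_gap: 43.0
```

Emit:
servo_tool --travel '[[0, 0, 0], [0, 0, 0], [0, 0, 0], [0, 0, 0], [0, 0, 0], [0, 0, 0], [0, 0, 0], [0, 0, 0], [0, 0, 0], [0, 0, 0], [0, 0, 0], [0, 0, 0]]' --dr '[[0, 0, -0.05], [0, 0, -0.15], [0, 0, -0.25], [0, 0, -0.35], [0, 0, -0.45], [0, 0, -0.55], [0, 0, -0.65], [0, 0, -0.75], [0, 0, -0.85], [0, 0, -0.95], [0, 0, -1.05], [0, 0, -1.1]]' --gripper '[0, 0, 0, 0, 0, 0, 0, 0, 0, 0, 0, 0]'

```text
clock: 2.15
tool_pos: [470.8, -314.4, 215.3]
eef_rot: [0.263, 0.965, 0.0, -0.0]
contact_force: [0.1, -0.2, -0.6]
finger_gap: 42.5
```

Emit:
servo_tool --travel '[[0, 0, 0], [0, 0, 0], [0, 0, 0], [0, 0, 0], [0, 0, 0], [0, 0, 0], [0, 0, 0], [0, 0, 0], [0, 0, 0], [0, 0, 0], [0, 0, 0], [0, 0, 0]]' --dr '[[0, 0, -0.05], [0, 0, -0.15], [0, 0, -0.25], [0, 0, -0.35], [0, 0, -0.45], [0, 0, -0.55], [0, 0, -0.65], [0, 0, -0.75], [0, 0, -0.83], [0, 0, -0.88], [0, 0, -0.88], [0, 0, -0.88]]' --gripper '[0, 0, 0, 0, 0, 0, 0, 0, 0, 0, 0, 0]'

```text
clock: 3.15
tool_pos: [470.8, -314.4, 215.5]
eef_rot: [-0.17, 0.985, 0.0, -0.0]
contact_force: [-0.5, 0.1, -0.1]
finger_gap: 42.9
```

```bash
python3 - <<'E'
from h import *
st(); c=cam('wrist'); im=viewer.grab_frame('wrist'); np.save('w1.npy',im); np.savez('w1c.npz',K=c[0],R=c[1],t=c[2]); save('w1.png',im); go(471,-314,215,200)
print(proj(c,[471,-314,66])*1.5,proj(c,[471,-314,96])*1.5)
E
```

```text
{'clock': 3.15, 'tool_pos': [470.839, -314.401, 215.506], 'eef_rot': [-0.17, 0.985, 0.0, -0.0], 'contact_force': [-0.467, 0.128, -0.064], 'torque': [0.006, -0.024, 0.001], 'finger_gap': 42.92, 'joint_pos': [-0.654, 0.174, 1.301, -0.0, 1.667, -2.566]}
pos [ 470.87 -314.42  215.57] psi -160.43 tilt [-3.e-04  2.e-04 -1.e+00] shift [-0.027  0.036  0.057] dr [ 0.0003 -0.0002 -0.0076] dpsi 0.43
[381.91044528 264.295105  ] [382.03923332 275.07479188]
```

View pics/w1.png

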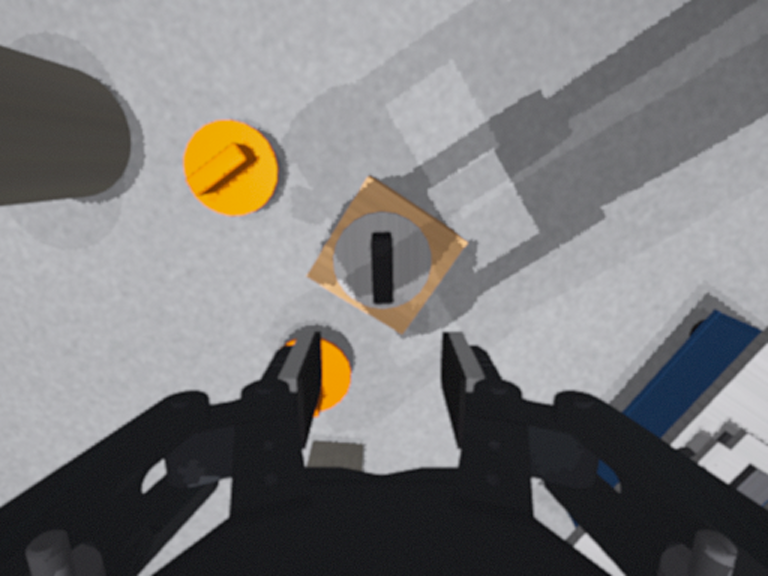

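The wrist view shows the handle upright in the image at (381,268), centred between the jaws; the collar centre (~(382,262)) is within 1 mm of prediction. Descending.

Emit:
servo_tool --travel '[[0, 0, 0.8], [0, 0, 2.4], [0, 0, 4.2], [0, 0, 6], [0, 0, 7.8], [0, 0, 9.6], [0, 0, 11.2], [0, 0, 12.6], [0, 0, 13.6], [0, 0, 14.2], [0, 0, 14.5], [0, 0, 14.5]]' --dr '[[0, 0, 0], [0, 0, 0], [0, 0, 0], [0, 0, 0], [0, 0, 0], [0, 0, 0], [0, 0, 0], [0, 0, 0], [0, 0, 0], [0, 0, 0], [0, 0, 0], [0, 0, 0]]' --gripper '[0, 0, 0, 0, 0, 0, 0, 0, 0, 0, 0, 0]'

```text
clock: 4.2
tool_pos: [470.8, -314.4, 70.4]
eef_rot: [-0.171, 0.985, 0.0, -0.0]
contact_force: [0.1, 0.2, -0.3]
finger_gap: 42.4
```

Emit:
servo_tool --travel '[[0, 0, 0], [0, 0, 0], [0, 0, 0], [0, 0, 0], [0, 0, 0], [0, 0, 0], [0, 0, 0], [0, 0, 0], [0, 0, 0], [0, 0, 0], [0, 0, 0], [0, 0, 0]]' --dr '[[0, 0, 0], [0, 0, 0], [0, 0, 0], [0, 0, 0], [0, 0, 0], [0, 0, 0], [0, 0, 0], [0, 0, 0], [0, 0, 0], [0, 0, 0], [0, 0, 0], [0, 0, 0]]' --gripper '[0.3, 0.5, 0.6, 0.7, 0.8, 0.9, 1, 1, 1, 1, 1, 1]' --force 90

```text
clock: 5.2
tool_pos: [471.4, -314.6, 71.9]
eef_rot: [-0.171, 0.985, -0.0, 0.001]
contact_force: [-0.7, 1.8, 5.6]
finger_gap: 12.0
```

```bash
python3 - <<'E'
from h import *
st(); im=viewer.grab_frame('wrist'); save('w2.png',im); go(470.8,-314.4,69,200)
E
```

```text
{'clock': 5.2, 'tool_pos': [471.375, -314.643, 71.923], 'eef_rot': [-0.171, 0.985, -0.0, 0.001], 'contact_force': [-0.668, 1.845, 5.605], 'torque': [0.414, 0.175, 0.031], 'finger_gap': 12.015, 'joint_pos': [-0.654, 0.276, 1.476, 0.0, 1.389, -2.568]}
pos [ 471.37 -314.61   71.9 ] psi -160.33 tilt [ 1.3e-03 -7.0e-04 -1.0e+00] shift [0.047 0.04  0.29 ] dr [-0.0011  0.001  -0.0058] dpsi 0.33
```

View pics/w2.png

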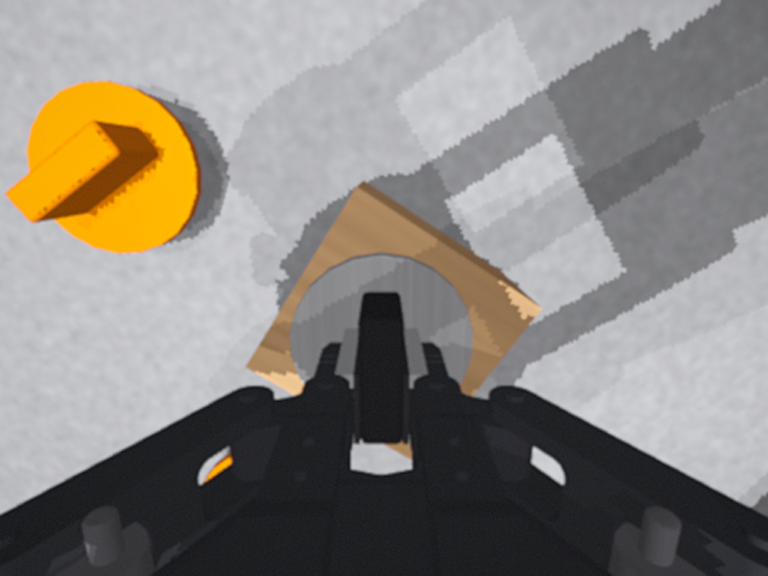

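Emit:
servo_tool --travel '[[0, 0, -0.2], [0, 0, -0.6], [0, 0, -1.2], [0, 0, -2], [0, 0, -3], [0, 0, -4.2], [0, 0, -5.4], [0, 0, -6.6], [0, 0, -7.6], [0, 0, -8.2], [0, 0, -8.5], [0, 0, -8.5]]' --dr '[[0, 0, 0], [0, 0, 0], [0, 0, 0], [0, 0, 0], [0, 0, 0], [0, 0, 0], [0, 0, 0], [0, 0, 0], [0, 0, 0], [0, 0, 0], [0, 0, 0], [0, 0, 0]]' --gripper '[1, 1, 1, 1, 1, 1, 1, 1, 1, 1, 1, 1]'

```text
clock: 6.25
tool_pos: [471.1, -314.7, 156.6]
eef_rot: [-0.171, 0.985, -0.0, 0.0]
contact_force: [-0.8, -0.4, -3.5]
finger_gap: 12.4
```

```bash
python3 - <<'E'
from h import *
st(); im=viewer.grab_frame('wrist'); save('w3.png',im); 
im=viewer.grab_frame('scene'); save('s3.png',im[80:260,60:260],3); go(545.2,0.7,155.4,167.3)
E
```

```text
{'clock': 6.25, 'tool_pos': [471.139, -314.657, 156.613], 'eef_rot': [-0.171, 0.985, -0.0, 0.0], 'contact_force': [-0.832, -0.389, -3.491], 'torque': [0.018, -0.037, -0.008], 'finger_gap': 12.404, 'joint_pos': [-0.654, 0.202, 1.387, -0.0, 1.552, -2.568]}
pos [ 470.72 -314.3   155.21] psi -160.34 tilt [-8.e-04  6.e-04 -1.e+00] shift [-1.7614e+01  2.7157e+01 -7.0000e-03] dr [ 0.0006 -0.0007  0.5648] dpsi -32.36
```

View pics/w3.png

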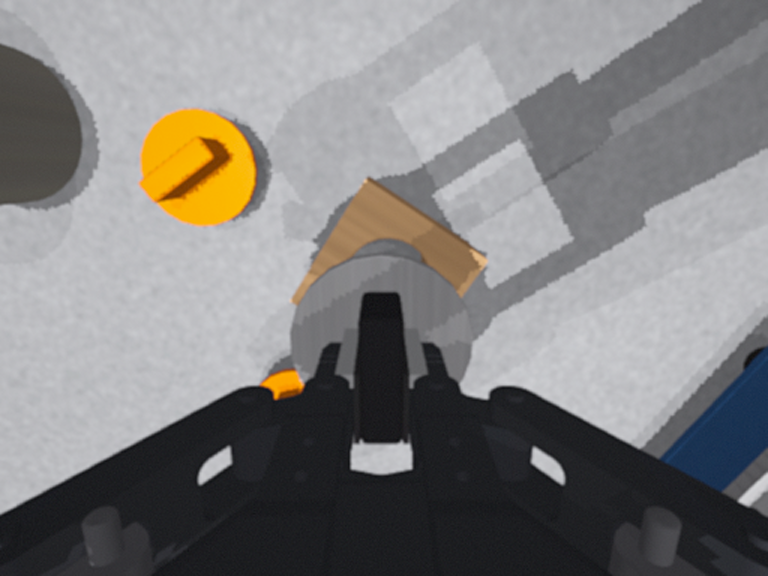

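View pics/s3.png

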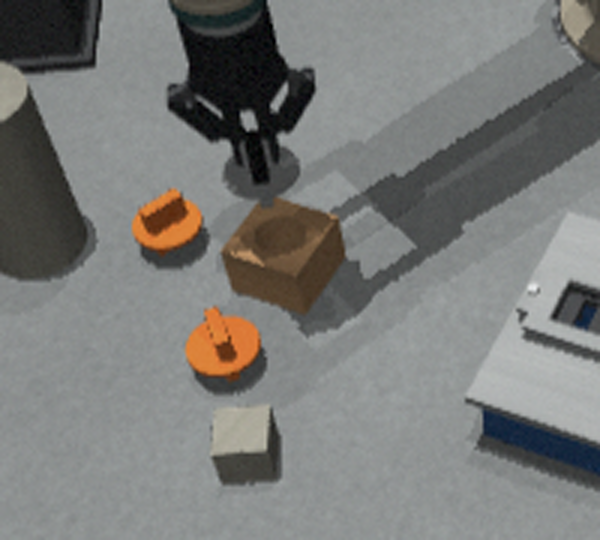

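Bolt hangs in the grip, straight, unchanged in the wrist view (collar about (381,338)); the holder hole is empty at (280,235) of the scene crop. Carrying to above the slot.

Emit:
servo_tool --travel '[[-0.4, 0.6, 0], [-1.3, 2.0, 0], [-2.6, 4.0, 0], [-3.9, 6.0, 0], [-5.2, 8.0, 0], [-6.5, 10.0, 0], [-7.8, 12.0, 0], [-9.1, 14.0, 0], [-10.4, 16.0, 0], [-11.7, 18.0, 0], [-13.0, 20.0, 0], [-14.3, 22.0, 0]]' --dr '[[0, 0, 0.01], [0, 0, 0.04], [0, 0, 0.09], [0, 0, 0.14], [0, 0, 0.19], [0, 0, 0.24], [0, 0, 0.29], [0, 0, 0.34], [0, 0, 0.4], [0, 0, 0.45], [0, 0, 0.5], [0, 0, 0.53]]' --gripper '[1, 1, 1, 1, 1, 1, 1, 1, 1, 1, 1, 1]'

```text
clock: 7.35
tool_pos: [531.3, -57.4, 155.1]
eef_rot: [0.095, 0.996, 0.0, -0.001]
contact_force: [0.2, 0.5, -2.4]
finger_gap: 12.4
```

```bash
python3 - <<'E'
from h import *
st(); go(545.2,0.7,155.4,167.3)
E
```

```text
{'clock': 7.35, 'tool_pos': [531.28, -57.432, 155.1], 'eef_rot': [0.095, 0.996, 0.0, -0.001], 'contact_force': [0.218, 0.496, -2.431], 'torque': [0.023, -0.043, 0.061], 'finger_gap': 12.38, 'joint_pos': [-0.177, 0.116, 1.486, 0.0, 1.541, -1.558]}
pos [531.28 -57.43 155.1 ] psi 169.13 tilt [-1.2e-03  3.0e-04 -1.0e+00] shift [-0.271  5.971 -0.03 ] dr [ 0.     -0.0012  0.032 ] dpsi -1.83
```

Emit:
servo_tool --travel '[[-0.05, 0.8, 0], [-0.1, 2.2, 0], [-0.15, 3.6, 0], [-0.2, 4.6, 0], [-0.25, 5.4, 0], [-0.25, 5.8, 0], [-0.25, 5.8, 0], [-0.25, 5.8, 0]]' --dr '[[0, 0, 0.005], [0, 0, 0.01], [0, 0, 0.015], [0, 0, 0.02], [0, 0, 0.02], [0, 0, 0.02], [0, 0, 0.02], [0, 0, 0.02]]' --gripper '[1, 1, 1, 1, 1, 1, 1, 1]'

```text
clock: 8.02
tool_pos: [544.7, -3.0, 155.7]
eef_rot: [0.103, 0.995, -0.0, -0.0]
contact_force: [0.3, 0.4, -3.8]
finger_gap: 12.0
```

```bash
python3 - <<'E'
from h import *
s=st(); go(545.2,0.7,155.4,167.3); c=cam('wrist'); im=viewer.grab_frame('wrist'); np.save('w4.npy',im); save('w4.png',im)
p=np.array(s['tool_pos']); K,Rm,t=c
a=np.linspace(0,6.283,73); 
for off in (0,):
    q=np.array([proj(c,[p[0]+35*np.cos(k),p[1]+35*np.sin(k),p[2]-5.9]) for k in a])*1.5; print('collar pred top',q[:,1].min(),'x',q[:,0].min(),q[:,0].max())
im=viewer.grab_frame('top'); save('t4.png',im[120:260,170:330],4.5)
E
```

```text
{'clock': 8.017, 'tool_pos': [544.719, -2.968, 155.691], 'eef_rot': [0.103, 0.995, -0.0, -0.0], 'contact_force': [0.341, 0.449, -3.777], 'torque': [-0.005, -0.047, 0.011], 'finger_gap': 12.004, 'joint_pos': [-0.073, 0.143, 1.455, -0.0, 1.544, -1.437]}
pos [544.72  -2.97 155.69] psi 168.15 tilt [-2.e-04 -4.e-04 -1.e+00] shift [0.028 0.369 0.029] dr [-0.0004 -0.0001  0.0148] dpsi -0.85
collar pred top 258.5138397504428 x 291.2159698756101 477.00408992604963
```

View pics/w4.png

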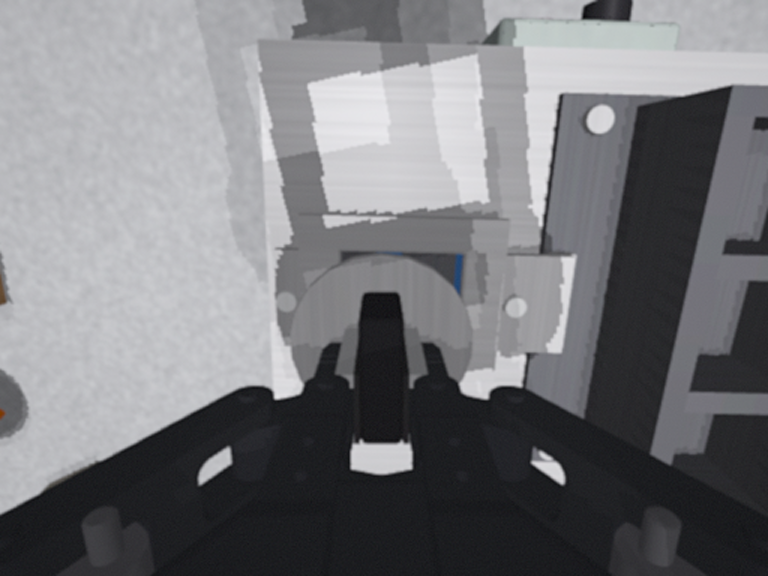

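View pics/t4.png

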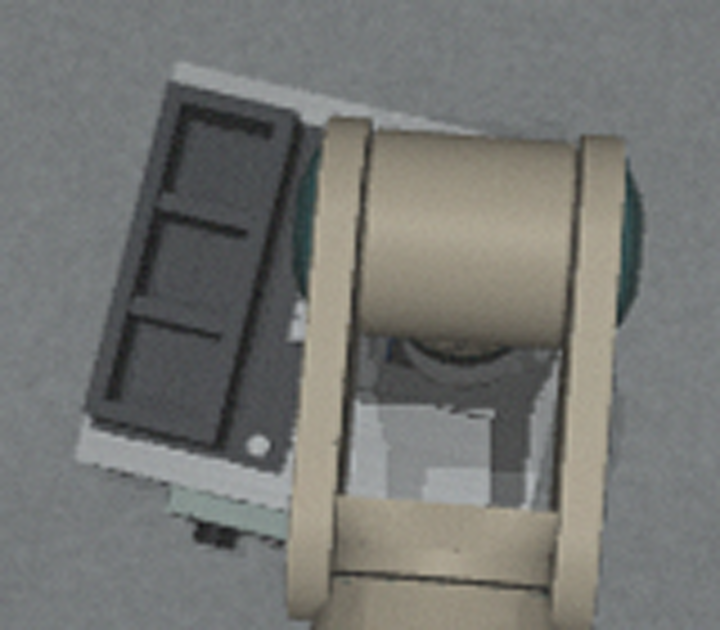

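```bash
python3 - <<'E'
from h import *
st(); go(546.3,0.5,123,167.3)
E
```

```text
{'clock': 8.117, 'tool_pos': [544.696, -3.274, 155.761], 'eef_rot': [0.104, 0.995, -0.0, -0.0], 'contact_force': [-0.368, -0.903, -2.957], 'torque': [0.006, -0.015, 0.027], 'finger_gap': 12.67, 'joint_pos': [-0.074, 0.143, 1.455, -0.0, 1.544, -1.437]}
pos [544.7   -3.27 155.76] psi 168.12 tilt [-1.e-04 -3.e-04 -1.e+00] shift [-0.079  0.404  3.276] dr [-0.0004 -0.      0.0142] dpsi -0.82
```

Emit:
servo_tool --travel '[[-0.04, 0.2, 0], [-0.08, 0.4, 0.2], [-0.08, 0.4, 0.6], [-0.08, 0.4, 1.1], [-0.08, 0.4, 1.6], [-0.08, 0.4, 2.1], [-0.08, 0.4, 2.6], [-0.08, 0.4, 3.0], [-0.08, 0.4, 3.2], [-0.08, 0.4, 3.3], [-0.08, 0.4, 3.3], [-0.08, 0.4, 3.3]]' --dr '[[0, 0, 0.007], [0, 0, 0.014], [0, 0, 0.014], [0, 0, 0.014], [0, 0, 0.014], [0, 0, 0.014], [0, 0, 0.014], [0, 0, 0.014], [0, 0, 0.014], [0, 0, 0.014], [0, 0, 0.014], [0, 0, 0.014]]' --gripper '[1, 1, 1, 1, 1, 1, 1, 1, 1, 1, 1, 1]'

```text
clock: 9.12
tool_pos: [546.5, 1.1, 123.0]
eef_rot: [0.11, 0.994, -0.0, 0.0]
contact_force: [0.4, -0.0, -3.2]
finger_gap: 12.0
```

```bash
python3 - <<'E'
from h import *
st(); go(546.3,0.5,118,167.3)
im=viewer.grab_frame('wrist'); save('w5.png',im)
im=viewer.grab_frame('scene'); save('s5.png',im[130:260,200:350],5)
E
```

```text
{'clock': 9.117, 'tool_pos': [546.52, 1.061, 123.032], 'eef_rot': [0.11, 0.994, -0.0, 0.0], 'contact_force': [0.41, -0.036, -3.221], 'torque': [0.003, -0.005, -0.054], 'finger_gap': 11.983, 'joint_pos': [-0.066, 0.173, 1.489, -0.0, 1.48, -1.416]}
pos [546.52   1.06 123.03] psi 167.35 tilt [ 4.e-04 -2.e-04 -1.e+00] shift [ 0.009 -0.06   0.503] dr [-0.0001  0.0005  0.0008] dpsi -0.05
```

View pics/s5.png

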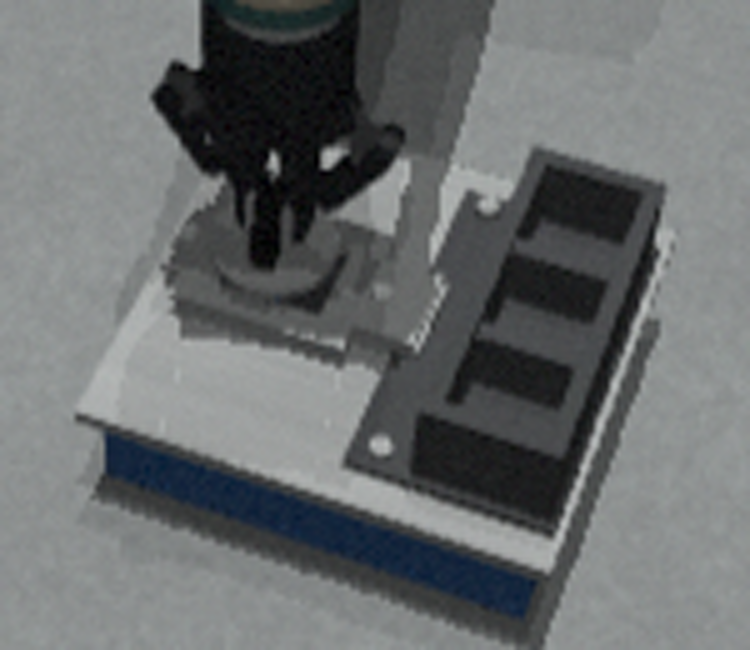

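The head is inside the strap hole (collar at (275,265), above the strap). Now a gentle feel downward.

Emit:
servo_tool --travel '[[0, 0, 0.1], [0, 0, 0.2], [0, 0, 0.3], [0, 0, 0.4], [0, 0, 0.5], [0, 0, 0.55], [0, 0, 0.6], [0, 0, 0.6]]' --dr '[[0, 0, 0], [0, 0, 0], [0, 0, 0], [0, 0, 0], [0, 0, 0], [0, 0, 0], [0, 0, 0], [0, 0, 0]]' --gripper '[1, 1, 1, 1, 1, 1, 1, 1]'

```text
clock: 9.88
tool_pos: [546.4, 1.1, 116.7]
eef_rot: [0.11, 0.994, -0.0, -0.0]
contact_force: [-1.1, 0.0, -3.0]
finger_gap: 12.3
```

Emit:
servo_tool --travel '[[0, 0, 0.1], [0, 0, 0.2], [0, 0, 0.3], [0, 0, 0.4], [0, 0, 0.5], [0, 0, 0.5]]' --dr '[[0, 0, 0], [0, 0, 0], [0, 0, 0], [0, 0, 0], [0, 0, 0], [0, 0, 0]]' --gripper '[1, 1, 1, 1, 1, 1]'

```text
clock: 10.38
tool_pos: [546.2, 1.1, 111.5]
eef_rot: [0.11, 0.994, -0.0, -0.0]
contact_force: [0.1, 0.1, -2.9]
finger_gap: 12.4
```

```bash
python3 - <<'E'
from h import *
st()
im=viewer.grab_frame('scene'); save('s6.png',im[150:220,220:310],7)
E
```

```text
{'clock': 10.383, 'tool_pos': [546.246, 1.097, 111.463], 'eef_rot': [0.11, 0.994, -0.0, -0.0], 'contact_force': [0.061, 0.078, -2.893], 'torque': [0.004, 0.047, 0.01], 'finger_gap': 12.392, 'joint_pos': [-0.066, 0.183, 1.501, -0.0, 1.458, -1.416]}
```

View pics/s6.png

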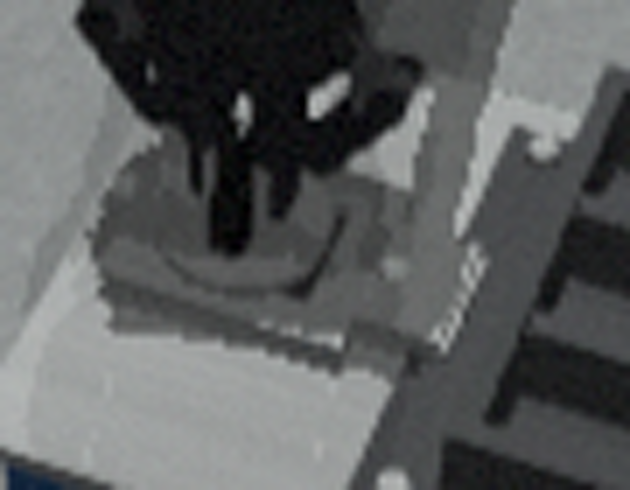

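Emit:
servo_tool --travel '[[0, 0, 0.1], [0, 0, 0.2], [0, 0, 0.3], [0, 0, 0.4], [0, 0, 0.5], [0, 0, 0.5]]' --dr '[[0, 0, 0], [0, 0, 0], [0, 0, 0], [0, 0, 0], [0, 0, 0], [0, 0, 0]]' --gripper '[1, 1, 1, 1, 1, 1]'

```text
clock: 10.93
tool_pos: [546.5, 1.1, 107.2]
eef_rot: [0.11, 0.994, -0.0, 0.0]
contact_force: [-2.7, 0.7, 2.4]
finger_gap: 12.1
```

Emit:
servo_tool --travel '[[0, 0, 0.1], [0, 0, 0.2], [0, 0, 0.3], [0, 0, 0.4], [0, 0, 0.5], [0, 0, 0.5]]' --dr '[[0, 0, 0], [0, 0, 0], [0, 0, 0], [0, 0, 0], [0, 0, 0], [0, 0, 0]]' --gripper '[1, 1, 1, 1, 1, 1]'

```text
clock: 11.43
tool_pos: [546.5, 1.1, 102.2]
eef_rot: [0.11, 0.994, -0.0, 0.0]
contact_force: [-4.7, 0.3, 6.9]
finger_gap: 12.6
```

Emit:
servo_tool --travel '[[0.05, 0, 0], [0.1, 0, 0], [0.1, 0, 0]]' --dr '[[0, 0, 0], [0, 0, 0], [0, 0, 0]]' --gripper '[1, 1, 1]'

```text
clock: 11.68
tool_pos: [546.5, 1.1, 103.0]
eef_rot: [0.11, 0.994, -0.0, 0.002]
contact_force: [-0.2, -0.1, 6.1]
finger_gap: 12.1
```

Emit:
servo_tool --travel '[[0, 0, 0.1], [0, 0, 0.2], [0, 0, 0.3], [0, 0, 0.4], [0, 0, 0.4]]' --dr '[[0, 0, 0], [0, 0, 0], [0, 0, 0], [0, 0, 0], [0, 0, 0]]' --gripper '[1, 1, 1, 1, 1]'

```text
clock: 12.1
tool_pos: [546.5, 1.1, 99.3]
eef_rot: [0.11, 0.994, -0.0, 0.002]
contact_force: [-1.8, 0.2, 10.3]
finger_gap: 12.2
```

```bash
python3 - <<'E'
from h import *
st();go(psi=77.3)
E
```

```text
{'clock': 12.1, 'tool_pos': [546.519, 1.075, 99.253], 'eef_rot': [0.11, 0.994, -0.0, 0.002], 'contact_force': [-1.787, 0.199, 10.26], 'torque': [-0.067, 0.468, -0.007], 'finger_gap': 12.179, 'joint_pos': [-0.065, 0.192, 1.516, -0.0, 1.43, -1.415]}
pos [546.52   1.07  99.25] psi 167.34 tilt [ 3.4e-03 -6.0e-04 -1.0e+00] shift [0. 0. 0.] dr [0.0029 0.0026 1.5715] dpsi -90.04
```

Strap force ≈13 N net and a ~10.5 mm drop past strap contact put travel near 0.011, so the head is below the nut. Turning clockwise in steps.

Emit:
servo_tool --travel '[[0, 0, 0], [0, 0, 0], [0, 0, 0], [0, 0, 0], [0, 0, 0]]' --dr '[[0, 0, 0.06], [0, 0, 0.12], [0, 0, 0.18], [0, 0, 0.24], [0, 0, 0.3]]' --gripper '[1, 1, 1, 1, 1]'

```text
clock: 12.52
tool_pos: [547.1, 1.1, 99.8]
eef_rot: [0.259, 0.966, 0.0, 0.003]
contact_force: [0.5, -1.0, 9.5]
finger_gap: 12.3
```

```bash
python3 - <<'E'
from h import *
st();go(psi=77.3)
E
```

```text
{'clock': 12.517, 'tool_pos': [547.097, 1.145, 99.788], 'eef_rot': [0.259, 0.966, 0.0, 0.003], 'contact_force': [0.484, -1.011, 9.543], 'torque': [-0.045, 0.211, 0.218], 'finger_gap': 12.343, 'joint_pos': [-0.065, 0.192, 1.515, -0.0, 1.429, -1.113]}
pos [547.1    1.14  99.79] psi 150.01 tilt [ 5.2e-03 -6.0e-04 -1.0e+00] shift [0. 0. 0.] dr [0.0048 0.0028 1.269 ] dpsi -72.71
```

Emit:
servo_tool --travel '[[0, 0, 0.03], [0, 0, 0.06], [0, 0, 0.06], [0, 0, 0.06], [0, 0, 0.06], [0, 0, 0.06], [0, 0, 0.06], [0, 0, 0.06], [0, 0, 0.06], [0, 0, 0.06]]' --dr '[[0, 0, 0.08], [0, 0, 0.16], [0, 0, 0.24], [0, 0, 0.32], [0, 0, 0.4], [0, 0, 0.48], [0, 0, 0.56], [0, 0, 0.64], [0, 0, 0.72], [0, 0, 0.8]]' --gripper '[1, 1, 1, 1, 1, 1, 1, 1, 1, 1]'

```text
clock: 13.35
tool_pos: [547.1, 1.1, 99.2]
eef_rot: [0.615, 0.789, 0.001, 0.002]
contact_force: [-0.2, -0.4, 9.5]
finger_gap: 12.2
```

```bash
python3 - <<'E'
from h import *
st();go(psi=77.3)
E
```

```text
{'clock': 13.35, 'tool_pos': [547.108, 1.066, 99.233], 'eef_rot': [0.615, 0.789, 0.001, 0.002], 'contact_force': [-0.203, -0.426, 9.547], 'torque': [-0.099, 0.242, 0.259], 'finger_gap': 12.244, 'joint_pos': [-0.065, 0.192, 1.516, -0.0, 1.428, -0.312]}
pos [547.11   1.07  99.23] psi 104.11 tilt [ 5.2e-03 -7.0e-04 -1.0e+00] shift [0. 0. 0.] dr [0.0052 0.0008 0.468 ] dpsi -26.81
```

Emit:
servo_tool --travel '[[0, 0, 0], [0, 0, 0], [0, 0, 0], [0, 0, 0], [0, 0, 0], [0, 0, 0]]' --dr '[[0, 0, 0.07], [0, 0, 0.14], [0, 0, 0.21], [0, 0, 0.28], [0, 0, 0.35], [0, 0, 0.38]]' --gripper '[1, 1, 1, 1, 1, 1]'

```text
clock: 13.85
tool_pos: [547.1, 1.1, 99.2]
eef_rot: [0.753, 0.658, 0.002, 0.002]
contact_force: [0.2, -1.2, 10.2]
finger_gap: 11.9
```

```bash
python3 - <<'E'
from h import *
st();go(psi=77.3)
E
```

```text
{'clock': 13.85, 'tool_pos': [547.084, 1.102, 99.241], 'eef_rot': [0.753, 0.658, 0.002, 0.002], 'contact_force': [0.154, -1.212, 10.16], 'torque': [-0.011, 0.23, 0.198], 'finger_gap': 11.908, 'joint_pos': [-0.065, 0.192, 1.516, -0.0, 1.428, 0.068]}
pos [547.08   1.1   99.24] psi 82.37 tilt [ 5.2e-03 -7.0e-04 -1.0e+00] shift [0. 0. 0.] dr [ 0.0052 -0.0002  0.0884] dpsi -5.07
```

Turned 85°, no stop yet. Small steps with torque watch.

Emit:
servo_tool --travel '[[0, 0, 0], [0, 0, 0], [0, 0, 0]]' --dr '[[0, 0, 0.04], [0, 0, 0.08], [0, 0, 0.08]]' --gripper '[1, 1, 1]'

```text
clock: 14.1
tool_pos: [546.9, 1.3, 99.2]
eef_rot: [0.778, 0.628, 0.002, 0.002]
contact_force: [-1.2, 0.9, 10.1]
finger_gap: 12.2
```

```bash
python3 - <<'E'
from h import *
st();go(psi=77.3)
E
```

```text
{'clock': 14.1, 'tool_pos': [546.857, 1.319, 99.183], 'eef_rot': [0.778, 0.628, 0.002, 0.002], 'contact_force': [-1.244, 0.916, 10.098], 'torque': [0.086, 0.432, 0.081], 'finger_gap': 12.219, 'joint_pos': [-0.065, 0.192, 1.516, 0.0, 1.429, 0.146]}
pos [546.86   1.32  99.18] psi 77.88 tilt [ 4.5e-03 -3.0e-04 -1.0e+00] shift [0. 0. 0.] dr [ 0.0044 -0.0007  0.01  ] dpsi -0.58
```

Emit:
servo_tool --travel '[[0, 0, 0], [0, 0, 0], [0, 0, 0]]' --dr '[[0, 0, 0.03], [0, 0, 0.06], [0, 0, 0.06]]' --gripper '[1, 1, 1]'

```text
clock: 14.35
tool_pos: [546.3, 1.8, 99.1]
eef_rot: [0.796, 0.605, 0.001, 0.001]
contact_force: [-5.6, 2.7, 11.5]
finger_gap: 12.5
```

```bash
python3 - <<'E'
from h import *
st();go(psi=77.3)
E
```

```text
{'clock': 14.35, 'tool_pos': [546.296, 1.795, 99.123], 'eef_rot': [0.796, 0.605, 0.001, 0.001], 'contact_force': [-5.599, 2.685, 11.459], 'torque': [0.341, 0.868, 0.168], 'finger_gap': 12.487, 'joint_pos': [-0.065, 0.192, 1.516, 0.001, 1.43, 0.206]}
pos [546.3    1.8   99.12] psi 74.49 tilt [ 2.9e-03  5.0e-04 -1.0e+00] shift [0. 0. 0.] dr [ 0.0027 -0.0012 -0.049 ] dpsi 2.81
```

Emit:
servo_tool --travel '[[0, 0, 0], [0, 0, 0], [0, 0, 0]]' --dr '[[0, 0, 0.02], [0, 0, 0.04], [0, 0, 0.04]]' --gripper '[1, 1, 1]'

```text
clock: 14.6
tool_pos: [546.0, 2.1, 99.1]
eef_rot: [0.808, 0.59, 0.001, 0.0]
contact_force: [-6.3, 3.6, 12.5]
finger_gap: 12.4
```

```bash
python3 - <<'E'
from h import *
st();go(psi=77.3)
E
```

```text
{'clock': 14.6, 'tool_pos': [545.956, 2.086, 99.072], 'eef_rot': [0.808, 0.59, 0.001, 0.0], 'contact_force': [-6.283, 3.599, 12.465], 'torque': [0.515, 1.184, 0.285], 'finger_gap': 12.423, 'joint_pos': [-0.064, 0.192, 1.517, 0.001, 1.431, 0.245]}
pos [545.96   2.09  99.07] psi 72.25 tilt [ 0.002  0.001 -1.   ] shift [0. 0. 0.] dr [ 0.0016 -0.0015 -0.0881] dpsi 5.05
```

Lateral force growth with the tool shifting shows the stop (about 93–95° turned, within play). Ease back slightly and let it rise.

Emit:
servo_tool --travel '[[0, 0, 0], [0, 0, 0], [0, 0, -0.05], [0, 0, -0.1], [0, 0, -0.2], [0, 0, -0.3], [0, 0, -0.4], [0, 0, -0.4]]' --dr '[[0, 0, -0.03], [0, 0, -0.06], [0, 0, -0.06], [0, 0, -0.06], [0, 0, -0.06], [0, 0, -0.06], [0, 0, -0.06], [0, 0, -0.06]]' --gripper '[1, 1, 1, 1, 1, 1, 1, 1]'

```text
clock: 15.27
tool_pos: [546.2, 1.8, 102.3]
eef_rot: [0.79, 0.614, 0.001, 0.0]
contact_force: [-1.4, 2.8, 7.1]
finger_gap: 12.4
```

```bash
python3 - <<'E'
from h import *
st();go(psi=77.3)
E
```

```text
{'clock': 15.267, 'tool_pos': [546.156, 1.797, 102.303], 'eef_rot': [0.79, 0.614, 0.001, 0.0], 'contact_force': [-1.392, 2.781, 7.068], 'torque': [0.339, 0.449, 0.03], 'finger_gap': 12.355, 'joint_pos': [-0.065, 0.189, 1.513, 0.001, 1.437, 0.185]}
pos [546.16   1.8  102.3 ] psi 75.7 tilt [ 2.4e-03  6.0e-04 -1.0e+00] shift [0. 0. 0.] dr [ 0.0022 -0.0012 -0.0279] dpsi 1.6
```

Emit:
servo_tool --travel '[[0, 0, -0.05], [0, 0, -0.1], [0, 0, -0.15], [0, 0, -0.15]]' --dr '[[0, 0, 0], [0, 0, 0], [0, 0, 0], [0, 0, 0]]' --gripper '[1, 1, 1, 1]'

```text
clock: 15.6
tool_pos: [546.2, 1.8, 103.5]
eef_rot: [0.79, 0.614, 0.001, 0.0]
contact_force: [-1.8, 2.0, 5.8]
finger_gap: 12.5
```

Emit:
servo_tool --travel '[[0, 0, -0.05], [0, 0, -0.1], [0, 0, -0.15], [0, 0, -0.15]]' --dr '[[0, 0, 0], [0, 0, 0], [0, 0, 0], [0, 0, 0]]' --gripper '[1, 1, 1, 1]'

```text
clock: 15.93
tool_pos: [546.1, 1.8, 104.0]
eef_rot: [0.79, 0.614, 0.001, 0.0]
contact_force: [4.4, 4.6, -0.3]
finger_gap: 12.2
```

Emit:
servo_tool --travel '[[0, 0, -0.05], [0, 0, -0.1], [0, 0, -0.15], [0, 0, -0.15]]' --dr '[[0, 0, 0], [0, 0, 0], [0, 0, 0], [0, 0, 0]]' --gripper '[1, 1, 1, 1]'

```text
clock: 16.27
tool_pos: [546.0, 1.7, 104.0]
eef_rot: [0.79, 0.614, 0.001, 0.0]
contact_force: [8.5, 3.8, -9.2]
finger_gap: 12.3
```

The rise stops at z 104.0 (5 mm above the pressed position) while the pull grows: the head is seated in the groove. Relieve the load and release.

Emit:
servo_tool --travel '[[0, 0, 0.05], [0, 0, 0.1], [0, 0, 0.15], [0, 0, 0.18], [0, 0, 0.18], [0, 0, 0.18], [0, 0, 0.18], [0, 0, 0.18], [0, 0, 0.18], [0, 0, 0.18], [0, 0, 0.18], [0, 0, 0.18]]' --dr '[[0, 0, 0], [0, 0, 0], [0, 0, 0], [0, 0, 0], [0, 0, 0], [0, 0, 0], [0, 0, 0], [0, 0, 0], [0, 0, 0], [0, 0, 0], [0, 0, 0], [0, 0, 0]]' --gripper '[1, 1, 1, 1, 1, 0.8, 0.6, 0.4, 0.2, 0, 0, 0]'

```text
clock: 17.27
tool_pos: [545.3, 1.2, 103.8]
eef_rot: [0.79, 0.613, -0.0, 0.0]
contact_force: [-0.8, 0.3, -0.4]
finger_gap: 42.6
```

```bash
python3 - <<'E'
from h import *
st();im=viewer.grab_frame('wrist'); save('w7.png',im)
E
```

```text
{'clock': 17.267, 'tool_pos': [545.33, 1.173, 103.801], 'eef_rot': [0.79, 0.613, -0.0, 0.0], 'contact_force': [-0.778, 0.282, -0.408], 'torque': [0.022, 0.006, 0.016], 'finger_gap': 42.6, 'joint_pos': [-0.065, 0.187, 1.512, -0.0, 1.442, 0.185]}
```

View pics/w7.png

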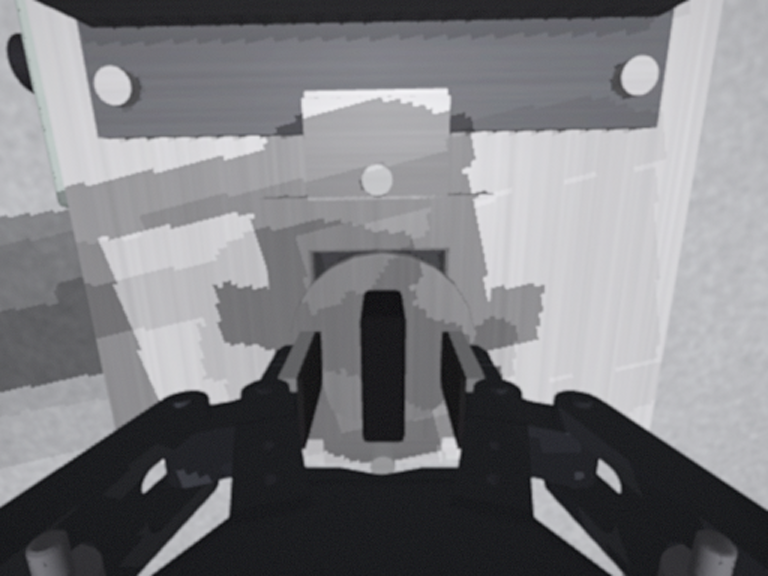

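Released; the bolt stays with its handle upright in the image at (382,365), along the shaker's y, collar flat on the strap. Backing off upward, then checking.

Emit:
servo_tool --travel '[[0, 0, -0.5], [0, 0, -1.5], [0, 0, -3], [0, 0, -5], [0, 0, -7], [0, 0, -9], [0, 0, -11], [0, 0, -13], [0, 0, -15], [0, 0, -16.5], [0, 0, -17], [0, 0, -17]]' --dr '[[0, 0, 0], [0, 0, 0], [0, 0, 0], [0, 0, 0], [0, 0, 0], [0, 0, 0], [0, 0, 0], [0, 0, 0], [0, 0, 0], [0, 0, 0], [0, 0, 0], [0, 0, 0]]' --gripper '[0, 0, 0, 0, 0, 0, 0, 0, 0, 0, 0, 0]'

```text
clock: 18.32
tool_pos: [545.9, 1.3, 276.2]
eef_rot: [0.79, 0.613, 0.001, 0.001]
contact_force: [-0.7, -0.1, -0.1]
finger_gap: 43.0
```

```bash
python3 - <<'E'
from h import *
s=st();c=cam('wrist'); im=viewer.grab_frame('wrist'); np.save('w8.npy',im); save('w8.png',im)
im=viewer.grab_frame('scene'); save('s8.png',im,1.5); save('s8c.png',im[140:260,210:340],5)
E
```

```text
{'clock': 18.317, 'tool_pos': [545.908, 1.317, 276.163], 'eef_rot': [0.79, 0.613, 0.001, 0.001], 'contact_force': [-0.714, -0.148, -0.101], 'torque': [-0.041, -0.045, 0.02], 'finger_gap': 42.957, 'joint_pos': [-0.065, 0.102, 1.259, -0.0, 1.776, 0.185]}
```

View pics/w8.png

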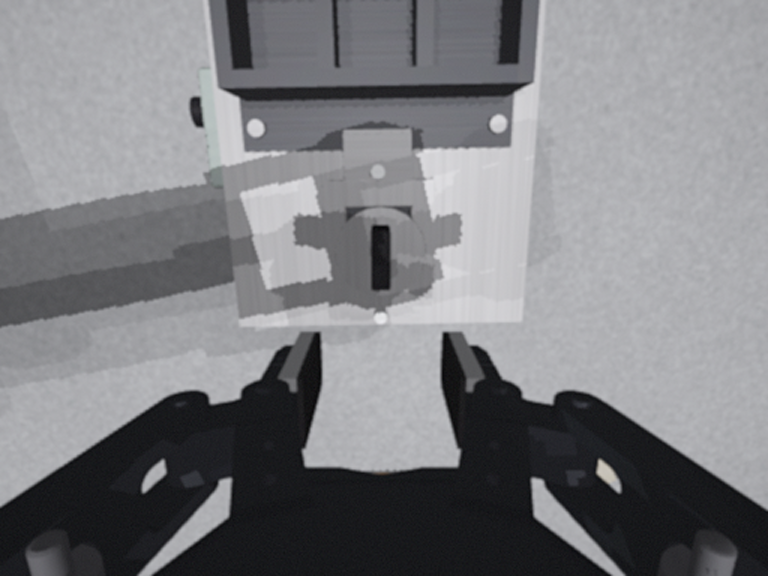

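View pics/s8c.png

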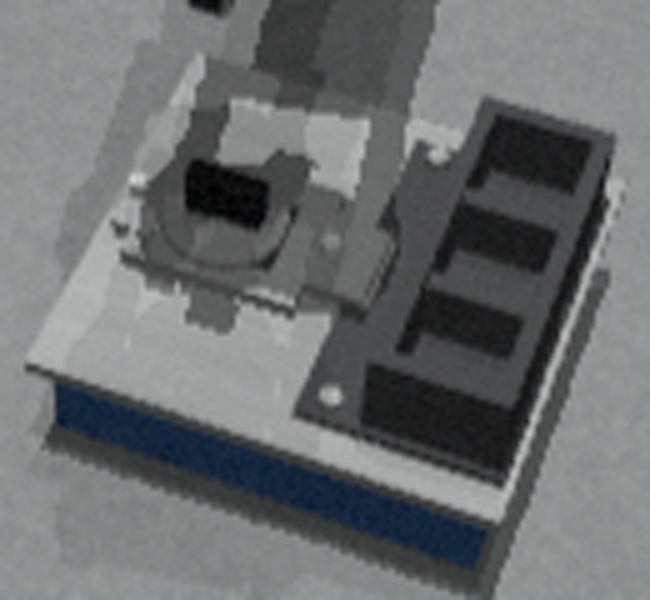

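View pics/s8.png

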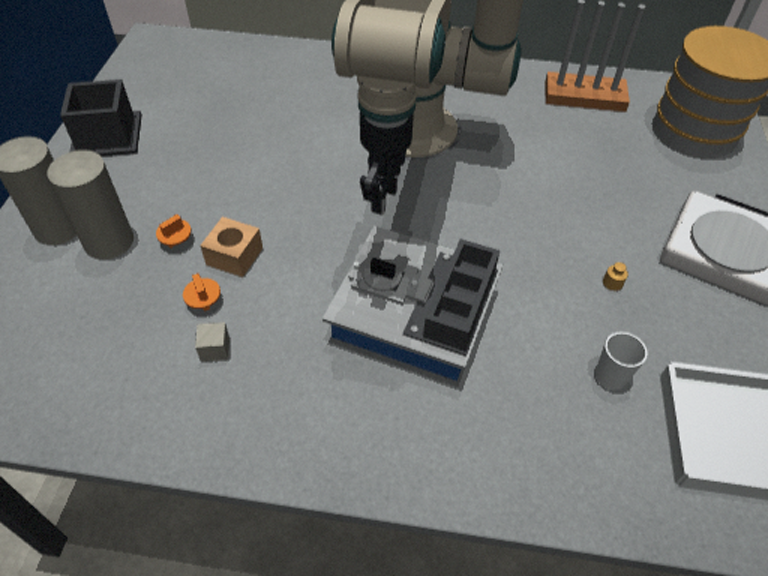

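The pictures show the bolt seated (handle at (382,258) in the wrist view, along the shaker's y) with the strap held down close to the deck. Cube (212,341), weight (616,276) and beaker (620,360) are where they were in the scene view. Handing in.

```bash
python3 -c "
from h import *
workorder.sign_off()"
```

```text
the job is handed in; nothing more can be done
```

The mould is clamped and the job is handed in, at about 18 s on the clock; no verdict is reported.

**What I did:**
- I lifted the bolt from its holder and passed its head through the strap hole. It dropped straight into the slot, whose position I had read from the blue gap in the top view. No sideways search was needed.
- I pressed the strap down until the net force was about 13 N, roughly 11 mm of travel.
- I turned the bolt about 95° clockwise until rising sideways force showed the stop, then backed off about 3.5° and let it rise.
- All force readings, taken at the end of each move, stayed below about 15 N.

**Last checks:**
- **Seat:** the rise stopped firmly about 5 mm above the pressed position, at the expected seat height, and a pull of about 6 N beyond the bolt's weight did not move it.
- **Release:** the bolt stayed put after I let go, with its handle along the shaker's y and the strap held low. The arm was clear, with force near zero.
- **Bystanders:** the cube, weight, beaker and orange look-alikes look unmoved in the last scene picture.

**Disagreements and gaps:**
- The grip opening read about 12 mm on the nominally 14 mm handle.
- The wrist picture suggested the bolt sat 1–1.5 mm off the tool axis; this caused only small side forces.
- I did not test the lock by trying to turn the bolt back.

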